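Dispense one pair of wrist pins from the slide-gate hopper

ROBOT

A 6-joint arm with a two-finger parallel gripper is mounted at the origin on the work surface. World frame = base frame: x ahead of the robot, y to its left, z up, the work surface at z = 0. Lengths are in m, angles in rad, forces in N, time in s.
With the tool pointing down it reaches from about 0.35 to 0.775 m from the base axis. Payload 7.3 kg.
Tool frame: the origin (TCP) lies at the very end of the fingers, on their centre line; the grasp point (between the pads) lies grip_point_offset behind it (grip_point_offset is the distance from the TCP to the grasp point, in m); z points along the fingers, y is the direction in which the jaws open and shut (so a half turn about z gives the same grasp; the last joint's range is limited). The gripper opens to 92 mm and grips with 3 to 60 N. Pads are 19 mm wide; open, the fingers measure 130 mm over their backs; the gripper's body (75 mm by 190 mm) begins 47 mm behind the grasp point.
Start: joints at [-1.257, 0.342, 1.524, -0, 1.275, -0.146], TCP at [0.233, -0.47, 0.227] pointing down, gripper open.
Joint ranges: [-2.53, 2.53], [-0.77, 2.02], [0.04, 2.7], [-1, 4.14], [0.28, 2.66], [-3.11, 3.11]. Speed limits (rad/s): [2.57, 2.57, 3.14, 3.14, 3.14, 3.14].

INTERFACE

Orientations are given as [roll, pitch, yaw] about the fixed x, y, z axes, in that order (R = Rz(yaw) Ry(pitch) Rx(roll)).
In Python, from cell import * gives the robot as it stands.
- The arm moves only by the shell command python3 -m inch 'ROWS' [OPENING] [FORCE]. ROWS is JSON, a list that holds one entry, the list of rows, each a list of 4 numbers: the shift along the tool's x, y, z in mm, then the turn about the tool's z in rad. In form: [[[x, y, z, roll], ...]]. A call has 1 to 10 rows; each row shifts and turns the commanded pose from where the row before left it, along the tool's axes as they then stand; what a row does not reach is not made up. A row lasts 1/8 s, in which the tool goes at most 62.5 mm and 10.7 degrees, less where a joint would pass 70% of its speed; a pose out of reach is approached as far as the arm can. A call with a gripper value outside its range is refused whole. OPENING is the closure, from -1 (fully open) to 1 (shut), set as the call begins (- or left out, the last holds). The fingers move at their own pace and stop on an object; FORCE is the grip in N (left out, the last holds). Time passes only in rows, so rows that do not move let the fingers close. It gives the time, the measured TCP pose, the force and the opening at its end, in the units of the state.
- observe(): the state, without advancing time (a new reading comes with each control period).
- read_camera(name): name is "side" or "top" or "wrist"; returns a dict with "img" (420x560x3 uint8, blue, green, red), "fx", "fy", "cx", "cy" (pixels), "eye" and "rotation" of the camera in the world; the wrist camera has in their place "T_tool_cam" (4x4, takes a point from camera to tool coordinates, whose origin is the TCP and whose axes are the flange's). Camera axes: x right, y down, z forward; pixel columns grow to the right and rows downward; lengths in m; the calibration is good to about 2 mm. A picture is of the moment at which its call begins: read the wrist's pose just before it. There is no depth.
- hand_in(): hands the job in, once; it reports no verdict.
Trained networks look in the newest picture that a camera, given by its name, has taken for a name from the list of things; names that differ only in an ending like _2 or _b are one class to them, and where a whole thing is asked for, a point or a joint stands for the part that bears it (a point fixed in the world has none). Each returns a list of dicts, best first, with "conf" (0 to 1); they miss things now and then, are a little off and sometimes report something else, mostly with a low value. They report only what shows in the picture. A call takes as long as a camera call. They do not tell look-alikes from the thing itself.
- boxes_of(camera, label): "at" ([row, column] in pixels, amid what is visible of it).
- place_of(camera, label): "at" ([row, column] in pixels: a listed point, or the origin of a listed thing).
The state is a dict: "time": time; "qpos": joint angles; "qvel": joint speeds; "joint_efforts": joint torques, N m; "tool_pos": TCP position; "tool_rot": TCP orientation; "contact_force": force on the tool from outside, world axes, zero at the start; "torque": the same for the moment, N m; "opening": finger opening in m.
Only numpy, scipy, OpenCV 4.12 (cv2) and the standard library are available. Lean on these libraries where they do the work, as an engineer would, in place of code of your own. Each camera call takes 0.05 s, during which the arm holds its last target. There are 200 camera calls.

TASK

Two slide-gate hoppers stand on the engine-shop cart. On the one that holds wrist pins (the long steel rollers), pull the bottom gate about half way out by its upright knob, so that the pair of pins in the lane farther from the knob drops into the catch tray while the pair in the nearer lane stays in the hopper, then push the gate fully home again and let go. Leave the gate of the hopper with the steel balls shut.

Things in the scene. Friction and masses are not known exactly. Their poses are not given: they have to be found in the camera images.
- pin_hopper: Grey fixed hopper with the wrist pins, 100 x 90 mm, 205 mm high, open top. Origin at its centre on the cart top; z up, x from the knob side to the catch tray at its back (x 50 to 163 mm, walls 70 mm high). Two lanes on the gate (top z 103 mm), near x -40 to -12, far x 12 to 40 mm, each with two pins stacked. Pins settle in the tray 1.5 s after dropping. The ball hopper looks alike; they swap places.
- pin_gate (a joint): Travel in m of the pin hopper's gate: 0 fully home (shut, at its stop), 0.100 at the outer stop. It slides level along the hopper's -x to open and stays where left; it takes about 3 to 5 N. The far lane (by the tray) is freed first and wholly open from 0.034; the near lane's pins stay in safely up to 0.066; about 0.050 is right.
- pin_knob (a point): Grip point of the pin gate's knob, an upright black round post 22 mm across, 60 mm tall, on the outer end of the gate plate. The point is on its axis, 35 mm above the plate, 25 mm below its top; axes as the hopper's. Gate shut: 125 mm from the hopper's centre along -x, 138 mm above the cart top. It moves with the gate. The hopper's wall is 70 mm behind it, its flared rim 50 mm.
- pin_b_centre (a point): Centre of the upper wrist pin of the far lane (steel roller 24 mm across, 70 mm long, about 0.12 kg, its length along y); it drops out last of its pair.
- pin_c_centre (a point): Centre of the lower wrist pin of the near lane (the same kind of pin), which must stay on the gate in the hopper, about 115 mm above the cart top.
- ball_gate (a joint): Travel in m of the other hopper's gate, the one with the balls: 0 shut. It is to stay shut.
Not all that is in view belongs to the job. Leave any green or pink look-alike of the part that bears pin_b_centre alone.

How it is judged:
On the way:
1. with the gate pulled out, the far lane's pair of pins has dropped into the catch tray and the near lane's pair is still in the hopper (x of pin_b_centre in the frame of pin_hopper between 0.05 and 0.165 m and y of pin_b_centre in the frame of pin_hopper between -0.045 and 0.045 m and z of pin_b_centre in the frame of pin_hopper between 0 and 0.07 m and x of pin_c_centre in the frame of pin_hopper between -0.045 and -0.008 m and y of pin_c_centre in the frame of pin_hopper between -0.045 and 0.045 m and z of pin_c_centre in the frame of pin_hopper between 0.105 and 0.13 m and value of joint pin_gate above 0.02 m), for 0.1 s.
At the end, for the whole second after the job is handed in: The pin hopper's gate is home to within 8 mm, the upper pin of the far lane (and so its pair) lies in the catch tray, and the lower pin of the near lane (and so its pair) still lies on the gate in the hopper (value of joint pin_gate below 0.008 m and x of pin_b_centre in the frame of pin_hopper between 0.05 and 0.165 m and y of pin_b_centre in the frame of pin_hopper between -0.045 and 0.045 m and z of pin_b_centre in the frame of pin_hopper between 0 and 0.07 m and x of pin_c_centre in the frame of pin_hopper between -0.045 and -0.008 m and y of pin_c_centre in the frame of pin_hopper between -0.045 and 0.045 m and z of pin_c_centre in the frame of pin_hopper between 0.105 and 0.13 m); the robot touches nothing.
It fails at once if the ball hopper's gate is opened by more than 10 mm (value of joint ball_gate above 0.01 m).
It fails at once if a pin of the near lane drops out of the hopper (z of pin_c_centre in the frame of pin_hopper below 0.09 m).
It also fails if it takes over 35 s, if anything falls off the work surface, if the arm or the gripper's body presses on something with over 40 N, if the wrist force passes 120 N, or if a joint passes its speed limit or range.

## Working session

There is one attempt and no reset: what is moved stays moved. The work goes in short steps, Python scripts to look and compute and a shell command to move; the robot and the scene stay as the last step left them, time stands still between calls to the robot, and variables do not carry over. Pictures are saved under pics/ and viewed, about 8 in all and at most 12, crops included, and the job is handed in when it is done.

```bash
mkdir -p pics; cat > h.py <<'E'
from cell import *
import numpy as np, cv2
from scipy.spatial.transform import Rotation as R
def ray(c,at):
    return np.array(c["rotation"])@np.array([(at[1]-c["cx"])/c["fx"],(at[0]-c["cy"])/c["fy"],1.])
def onz(c,at,z):
    d=ray(c,at);e=np.array(c["eye"]);return e+d*(z-e[2])/d[2]
def tri(c1,a1,c2,a2):
    A=np.zeros((3,3));b=np.zeros(3)
    for c,a in((c1,a1),(c2,a2)):
        d=ray(c,a);d/=np.linalg.norm(d);P=np.eye(3)-np.outer(d,d);A+=P;b+=P@np.array(c["eye"])
    return np.linalg.solve(A,b)
def proj(c,p):
    q=np.array(c["rotation"]).T@(np.array(p)-c["eye"]);return q[1]/q[2]*c["fy"]+c["cy"],q[0]/q[2]*c["fx"]+c["cx"]
E
python3 - <<'E'
from h import *
s=observe();print({k:np.round(v,3) for k,v in s.items()})
try: print(grip_point_offset)
except Exception as e: print(e)
for n in("side","top"):
    c=read_camera(n);cv2.imwrite(f"pics/{n}0.png",c["img"]);print(n,np.round(c["eye"],3),np.round(c["fx"]))
    for l in("pin_hopper","pin_knob","pin_b_centre","pin_c_centre","ball_gate","pin_gate"):
        print(l,[(np.round(d["at"]),round(d["conf"],2)) for d in place_of(n,l)[:4]] if l not in("ball_gate","pin_gate") else [(np.round(d["at"]),round(d["conf"],2)) for d in boxes_of(n,l)[:4]])
E
```

```text
{'time': np.float64(0.0), 'qpos': array([-1.257,  0.343,  1.525, -0.   ,  1.275, -0.146]), 'qvel': array([-0.   , -0.001, -0.001,  0.001, -0.   , -0.   ]), 'joint_efforts': array([ 1.0000e-03, -4.3124e+01, -2.4422e+01,  7.2000e-02,  5.6000e-02,
       -0.0000e+00]), 'tool_pos': array([ 0.233, -0.47 ,  0.226]), 'tool_rot': array([-3.14, -0.  ,  0.46]), 'contact_force': array([ 0.034,  0.551, -0.144]), 'torque': array([0.051, 0.015, 0.052]), 'opening': np.float64(0.092)}
0.0188
side [ 1.135 -0.324  0.985] 469.0
pin_hopper [(array([287., 206.]), 0.56)]
pin_knob [(array([211., 178.]), 0.57)]
pin_b_centre [(array([298., 136.]), 0.91), (array([289., 265.]), 0.81), (array([269., 199.]), 0.78)]
pin_c_centre []
ball_gate [(array([157., 375.]), 0.97)]
pin_gate [(array([217., 185.]), 0.55)]
top [ 0.47  -0.046  1.182] 485.0
pin_hopper [(array([200., 362.]), 0.82)]
pin_knob [(array([247., 372.]), 0.97)]
pin_b_centre [(array([172., 309.]), 0.76), (array([178., 375.]), 0.67), (array([209., 425.]), 0.62)]
pin_c_centre [(array([199., 364.]), 0.56)]
ball_gate [(array([228., 144.]), 0.73)]
pin_gate [(array([236., 372.]), 0.92)]
```

View pics/side0.png

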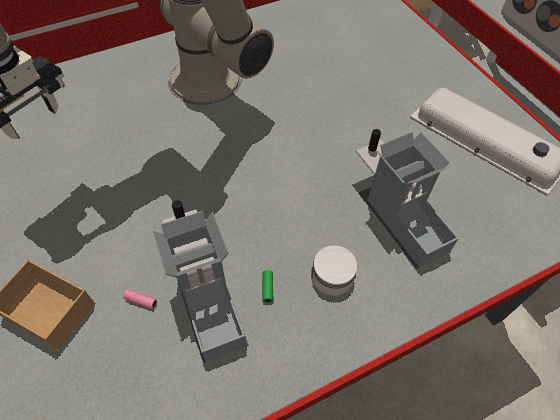

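View pics/top0.png

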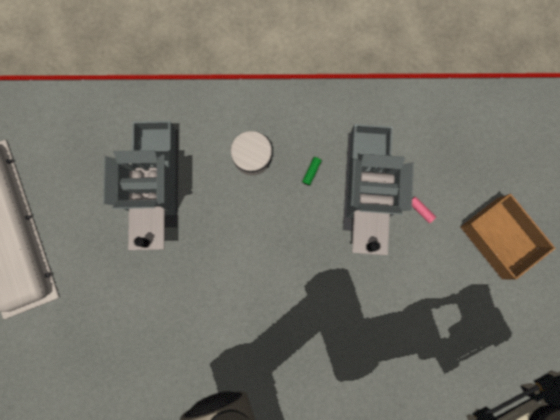

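Candidates are the hoppers at top (185,375) and (180,143). The right one shows a long pin in each lane and the left one shows round balls, so the right one fits. The pink (208,424) and green (170,312) pins are look-alikes. I'll confirm in a crop and measure.

```bash
python3 - <<'E'
from h import *
S=read_camera("side");T=read_camera("top")
a=cv2.resize(T["img"][110:270,330:430],None,fx=3.5,fy=3.5,interpolation=3);b=cv2.resize(T["img"][110:270,95:195],None,fx=3.5,fy=3.5,interpolation=3)
cv2.imwrite("pics/crop1.png",np.hstack([a,b]))
def one(cam,l,p):
    d=[x for x in place_of(cam,l) if np.hypot(*(np.array(x["at"])-p))<40];return d[0]["at"] if d else None
for l,pt,ps in(("pin_knob",(247,372),(211,178)),("pin_hopper",(200,362),(287,206))):
    a,b=one("top",l,pt),one("side",l,ps);print(l,a,b,np.round(tri(T,a,S,b),4), np.round(onz(T,a,.138 if l=="pin_knob" else 0),4))
# tray outer back edge corners z=.07; plate corners z~.103 ; knob top z .163
for at,z in(((128,354),.07),((128,391),.07),((254,353),.103),((254,388),.103),((244,373),.163)): print(at,np.round(onz(T,at,z),4))
E
```

```text
Traceback (most recent call last):
  File "h.py", line 7, in onz
    d=ray(c,at);e=np.array(c["eye"]);return e+d*(z-e[2])/d[2]
                                                         ~^^^
IndexError: invalid index to scalar variable.
```

View pics/crop1.png

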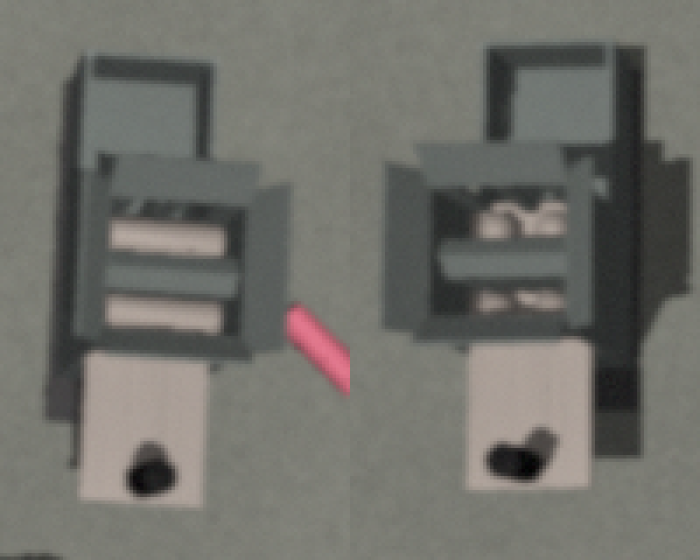

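The crop confirms it: the left panel (hopper at top col ~372) holds two long pins and the right panel holds balls. The pin gate's knob sits at about (247,373).

```bash
python3 - <<'E'
from h import *
S=read_camera("side");ks=place_of("side","pin_knob");hs=place_of("side","pin_hopper")
T=read_camera("top");kt=place_of("top","pin_knob");ht=place_of("top","pin_hopper")
for d,c,z in((ks,S,.138),(kt,T,.138),(hs,S,0),(ht,T,0)): print([(np.round(x["at"],1),round(x["conf"],2),np.round(onz(c,x["at"],z),4)) for x in d[:3]])
try: print(tri(T,kt[0]["at"],S,ks[0]["at"]),tri(T,ht[0]["at"],S,hs[0]["at"]))
except Exception as e: print(e)
cr=lambda x,y:(110+y/3.5-.5,330+x/3.5-.5)
for n,p,z in(("trayL",(85,57),.07),("trayR",(213,65),.07),("plL",(80,498),.103),("plR",(203,507),.103),("plL2",(86,352),.103),("plR2",(208,360),.103),("ktop",(151,478),.163)): print(n,np.round(onz(T,cr(*p),z),4))
E
```

```text
Traceback (most recent call last):
  File "h.py", line 7, in onz
    d=ray(c,at);e=np.array(c["eye"]);return e+d*(z-e[2])/d[2]
                                                         ~^^^
IndexError: invalid index to scalar variable.
```

```bash
sed -i 's/np.array(c\["rotation"\])/M(c)/; ' h.py; cat >> h.py <<'E'
def M(c): return R.from_euler("xyz",c["rotation"]).as_matrix()
E
python3 - <<'E'
from h import *
S=read_camera("side");ks=place_of("side","pin_knob");hs=place_of("side","pin_hopper")
print(S["rotation"])
T=read_camera("top");kt=place_of("top","pin_knob");ht=place_of("top","pin_hopper");print(T["rotation"])
for d,c,z in((ks,S,.138),(kt,T,.138),(hs,S,0),(ht,T,0)): print([(np.round(x["at"],1),round(x["conf"],2),np.round(onz(c,x["at"],z),4)) for x in d[:3]])
try: print(tri(T,kt[0]["at"],S,ks[0]["at"]),tri(T,ht[0]["at"],S,hs[0]["at"]))
except Exception as e: print(e)
cr=lambda x,y:(110+y/3.5-.5,330+x/3.5-.5)
for n,p,z in(("trayL",(85,57),.07),("trayR",(213,65),.07),("plL",(80,498),.103),("plR",(203,507),.103),("plL2",(86,352),.103),("plR2",(208,360),.103),("ktop",(151,478),.163)): print(n,np.round(onz(T,cr(*p),z),4))
E
```

```text
[-2.54518551e+00 -1.57343445e-03  1.11381682e+00]
[-3.01395342e+00  6.26558835e-04 -1.57562749e+00]
[(array([209.5, 177.2]), 0.69, array([ 0.5304, -0.2565,  0.138 ]))]
[(array([246.2, 372.9]), 0.79, array([ 0.5318, -0.256 ,  0.138 ]))]
[(array([286.7, 203.3]), 0.63, array([ 0.6593, -0.2641,  0.    ]))]
[(array([202.3, 365.2]), 0.67, array([ 0.6483, -0.2681,  0.    ]))]
[ 0.53161626 -0.25619213  0.1394119 ] [ 0.65154887 -0.2668682  -0.01275735]
trayL [ 0.821  -0.2332  0.07  ]
trayR [ 0.815  -0.3195  0.07  ]
plL [ 0.5217 -0.2171  0.103 ]
plR [ 0.5157 -0.2949  0.103 ]
plL2 [ 0.6152 -0.2233  0.103 ]
plR2 [ 0.6097 -0.3014  0.103 ]
ktop [ 0.5306 -0.2505  0.163 ]
```

Knob is at about (0.531, -0.256, 0.138), and the two cameras agree to 1–2 mm. Hopper yaw is about -0.068. Next I turn the tool to yaw -0.068 and move above the knob.

```bash
python3 -m inch '[[[0,0,0,0.176],[0,0,0,0.176],[0,0,0,0.176],[0,0,0,0]]]' -1; python3 -m inch '[[[28,-23,0,0],[28,-23,0,0],[28,-23,0,0],[28,-23,0,0],[28,-23,0,0],[28,-23,0,0],[28,-23,0,0],[28,-23,0,0],[28,-23,0,0],[28,-23,0,0]]]'; python3 -m inch '[[[0,0,0,0],[0,0,0,0]]]'
python3 - <<'E'
from h import *
s=observe();p=np.array(s["tool_pos"]);Rt=R.from_euler("xyz",s["tool_rot"]).as_matrix()
W=read_camera("wrist");cv2.imwrite("pics/w1.png",W["img"]);print(np.round(W["T_tool_cam"],3))
k=place_of("wrist","pin_knob");print(k[:3])
print(np.round(p,4),s["tool_rot"],Rt.T@(np.array([.531,-.256,.119])-p))
for d in k[:2]:
    Tc=np.array(W["T_tool_cam"]);v=Rt@Tc[:3,:3]@np.array([(d["at"][1]-W["cx"])/W["fx"],(d["at"][0]-W["cy"])/W["fy"],1]);e=p+Rt@Tc[:3,3]
    print(np.round(e,3),np.round(e+v*(.138-e[2])/v[2],4))
E
```

```text
time: 2.0
tool_pos: [0.233, -0.4705, 0.2268]
tool_rot: [3.141, -0.0, -0.067]
contact_force: [0.3, 0.6, -0.5]
opening: 0.0914
time: 3.25
tool_pos: [0.529, -0.2593, 0.2267]
tool_rot: [3.141, -0.0, -0.064]
contact_force: [-0.6, -1.4, -0.9]
opening: 0.092
time: 3.5
tool_pos: [0.5276, -0.2603, 0.2265]
tool_rot: [3.141, 0.001, -0.066]
contact_force: [-0.3, -0.7, -0.1]
opening: 0.0918
[[ 0.001 -0.95  -0.311  0.086]
 [ 1.     0.001  0.001  0.001]
 [-0.001 -0.311  0.95  -0.159]
 [ 0.     0.     0.     1.   ]]
[{'at': [201.6, 270.9], 'conf': 0.89}]
[ 0.5276 -0.2603  0.2265] [ 3.14136410e+00  6.90667140e-04 -6.58024618e-02] [ 0.00317809 -0.00453488  0.10751554]
[ 0.613 -0.267  0.385] [ 0.5344 -0.2592  0.138 ]
```

View pics/w1.png

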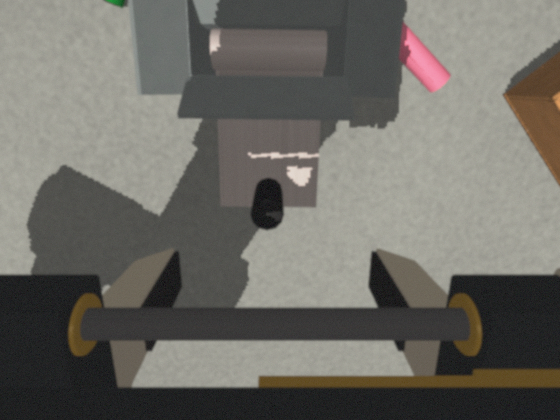

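The wrist view shows the knob at (202,271) on the shut plate, with the fingers straddling it. Estimates agree within 3 mm. Descending.

```bash
python3 -m inch '[[[4,-3,0,0],[0,0,18,0],[0,0,18,0],[0,0,18,0],[0,0,18,0],[0,0,18,0],[0,0,17,0],[0,0,0,0],[0,0,0,0]]]' -1
python3 - <<'E'
from h import *
s=observe();p=np.array(s["tool_pos"]);Rt=R.from_euler("xyz",s["tool_rot"]).as_matrix()
W=read_camera("wrist");cv2.imwrite("pics/w2.png",W["img"])
k=place_of("wrist","pin_knob");print(k[:3],p)
for d in k[:2]:
    Tc=np.array(W["T_tool_cam"]);v=Rt@Tc[:3,:3]@np.array([(d["at"][1]-W["cx"])/W["fx"],(d["at"][0]-W["cy"])/W["fy"],1]);e=p+Rt@Tc[:3,3]
    print(np.round(e+v*(.138-e[2])/v[2],4))
E
```

```text
time: 4.72
tool_pos: [0.5325, -0.2578, 0.1205]
tool_rot: [3.141, -0.001, -0.068]
contact_force: [-0.5, 0.2, -0.2]
opening: 0.0919
[{'at': [288.0, 269.2], 'conf': 0.59}] [ 0.53253727 -0.25779086  0.12050127]
[ 0.5331 -0.2564  0.138 ]
```

View pics/w2.png

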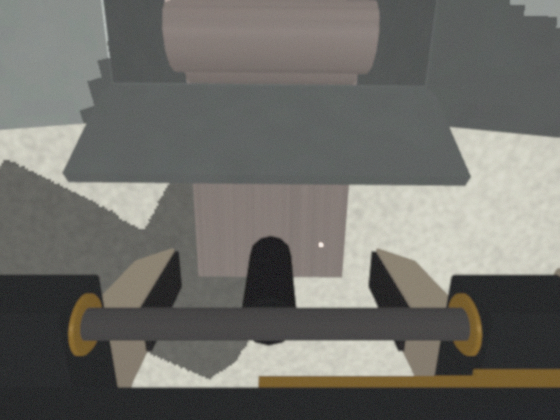

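The knob is between the fingers at (288,269). Its y is about 1.5 mm off centre, so I correct that and close at moderate force.

```bash
python3 -m inch '[[[0,-1.5,1,0],[0,0,0,0]]]' -1;  python3 -m inch '[[[0,0,0,0],[0,0,0,0],[0,0,0,0],[0,0,0,0],[0,0,0,0],[0,0,0,0],[0,0,0,0]]]' 1 35
```

```text
time: 5.08
tool_pos: [0.5324, -0.2558, 0.119]
tool_rot: [3.141, -0.0, -0.068]
contact_force: [0.2, 0.5, 0.5]
opening: 0.0919
time: 5.95
tool_pos: [0.5323, -0.2559, 0.1187]
tool_rot: [3.142, -0.0, -0.068]
contact_force: [-0.2, -0.5, 1.1]
opening: 0.0266
```

```bash
python3 -m inch '[[[0,0,0,0],[0,0,0,0],[0,0,0,0],[0,0,0,0]]]' 1 35;  python3 -m inch '[[[-6,0,0,0],[-6,0,0,0],[0,0,0,0],[0,0,0,0]]]'
```

```text
time: 6.45
tool_pos: [0.5323, -0.2554, 0.1187]
tool_rot: [-3.141, 0.0, -0.068]
contact_force: [0.2, 3.5, 1.3]
opening: 0.0214
time: 6.95
tool_pos: [0.5203, -0.2545, 0.1187]
tool_rot: [-3.141, 0.0, -0.068]
contact_force: [0.0, 5.2, 1.3]
opening: 0.0212
```

```bash
python3 -m inch '[[[-8,0,0,0],[-8,0,0,0],[-8,0,0,0],[-7,0,0,0],[-7,0,0,0]]]'; python3 -m inch '[[[0,0,0,0],[0,0,0,0],[0,0,0,0],[0,0,0,0],[0,0,0,0],[0,0,0,0],[0,0,0,0],[0,0,0,0]]]'
python3 - <<'E'
from h import *
for n in("side","top","wrist"):
    c=read_camera(n);cv2.imwrite(f"pics/{n}3.png",c["img"])
    if n!="wrist":
        for l in("pin_knob","pin_b_centre","pin_c_centre"): print(n,l,[(np.round(d["at"]),round(d["conf"],2)) for d in place_of(n,l)[:5]])
    if n=="side": S=c["img"][180:370,130:260]
    if n=="top": Tm=c["img"][110:300,320:450]
cv2.imwrite("pics/c3.png",np.hstack([cv2.resize(x,None,fx=3,fy=3,interpolation=3) for x in(S,Tm)]))
E
```

```text
time: 7.58
tool_pos: [0.4829, -0.2516, 0.1187]
tool_rot: [-3.14, -0.001, -0.068]
contact_force: [4.4, 6.8, 0.3]
opening: 0.0217
time: 8.57
tool_pos: [0.482, -0.2515, 0.1187]
tool_rot: [-3.14, 0.001, -0.068]
contact_force: [-0.2, 7.1, 2.4]
opening: 0.0211
side pin_knob [(array([192., 169.]), 0.76)]
side pin_b_centre [(array([300., 138.]), 0.69), (array([333., 217.]), 0.66), (array([285., 265.]), 0.55)]
side pin_c_centre []
top pin_knob []
top pin_b_centre [(array([170., 312.]), 0.64), (array([141., 370.]), 0.52), (array([210., 426.]), 0.52)]
top pin_c_centre []
```

View pics/c3.png

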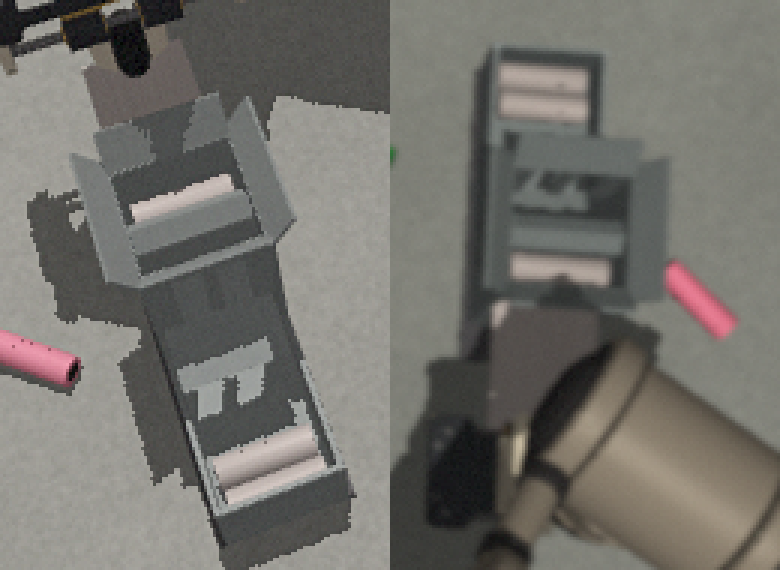

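The crop shows both far-lane pins in the tray (top pixels around rows 135–146, col ~370) and the near-lane pin still in the hopper. Pushing home.

```bash
python3 -m inch '[[[8,0,0,0],[8,0,0,0],[8,0,0,0],[8,0,0,0],[8,0,0,0],[6,0,0,0],[3,0,0,0],[1,0,0,0],[0,0,0,0],[0,0,0,0]]]'; python3 -m inch '[[[1,0,0,0],[1,0,0,0],[0,0,0,0],[0,0,0,0]]]'
```

```text
time: 10.28
tool_pos: [0.5318, -0.2554, 0.1187]
tool_rot: [-3.141, 0.001, -0.068]
contact_force: [-1.0, 4.6, 1.3]
opening: 0.0211
time: 10.78
tool_pos: [0.5323, -0.2554, 0.1187]
tool_rot: [-3.14, 0.004, -0.068]
contact_force: [-8.0, 5.0, 5.8]
opening: 0.0209
```

The gate is at its stop: x is back at 0.5323 and the force rose to 8 N. Releasing and rising.

```bash
python3 -m inch '[[[0,0,0,0],[0,0,0,0],[0,0,0,0],[0,0,0,0],[0,0,0,0],[0,0,0,0],[0,0,0,0],[0,0,0,0],[0,0,0,0],[0,0,0,0]]]' -1; python3 -m inch '[[[0,0,-8,0],[0,0,-15,0],[0,0,-20,0],[0,0,-20,0],[0,0,-20,0],[0,0,-20,0],[0,0,-15,0]]]'; python3 -m inch '[[[-30,20,0,0],[-30,20,0,0],[-30,20,0,0],[-30,20,0,0],[-30,20,0,0],[0,0,0,0],[0,0,0,0],[0,0,0,0]]]'
python3 - <<'E'
from h import *
S=read_camera("side");ks=place_of("side","pin_knob")
T=read_camera("top");kt=place_of("top","pin_knob")
for d,c in((ks,S),(kt,T)): print([(np.round(x["at"],1),round(x["conf"],2),np.round(onz(c,x["at"],.138),4)) for x in d[:3]])
cv2.imwrite("pics/c4.png",np.hstack([cv2.resize(x,None,fx=3,fy=3,interpolation=3) for x in(S["img"][180:370,130:260],T["img"][110:300,320:450])]))
E
```

```text
time: 12.02
tool_pos: [0.5343, -0.256, 0.1187]
tool_rot: [3.142, -0.0, -0.068]
contact_force: [0.4, -0.2, -0.5]
opening: 0.0915
time: 12.9
tool_pos: [0.5346, -0.2562, 0.2389]
tool_rot: [3.14, -0.002, -0.068]
contact_force: [-0.3, -1.3, 0.0]
opening: 0.0922
time: 13.9
tool_pos: [0.3786, -0.3451, 0.2369]
tool_rot: [3.141, -0.0, -0.067]
contact_force: [-0.1, 0.2, 0.5]
opening: 0.0919
[(array([212.2, 176.2]), 0.7, array([ 0.5361, -0.2608,  0.138 ]))]
[(array([246.6, 372.3]), 0.84, array([ 0.531 , -0.2547,  0.138 ]))]
```

View pics/c4.png

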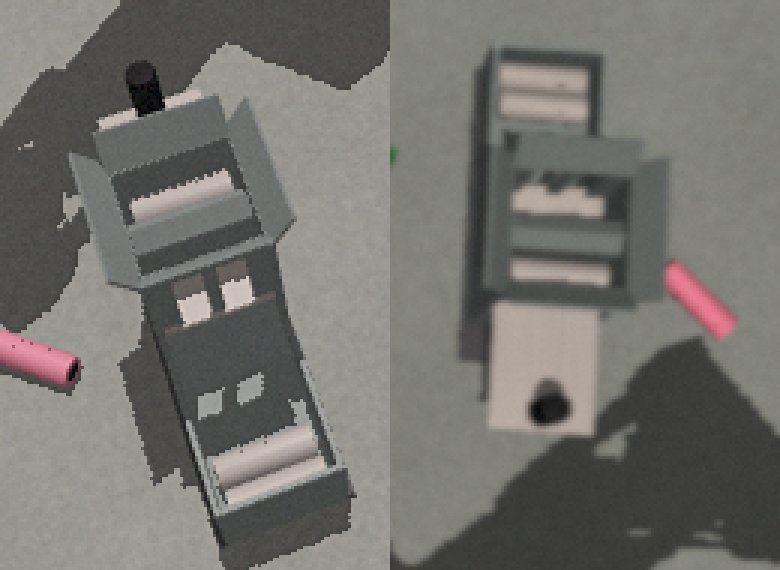

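The gate is home, with the knob at top (246.6,372.3) against (246.2,372.9) before. Two pins lie in the tray, the near lane's pin is still in, and the gate floor shows in the empty far lane. Handing in.

```bash
python3 -c "
from cell import *
print(hand_in())"
```

```text
the job is handed in; nothing more can be done
None
```

I pulled the pin hopper's gate out about 50 mm by its knob, and both far-lane pins dropped into the catch tray. I then pushed the gate home, let go, backed the arm clear and handed in at about 14 s of the 35 s; hand-in gives no verdict.

**Last checks:**
- **Gate home:** the push ended at a clear stop, with 8 N against the 3–5 N sliding force and the tool back at its starting x. In the top camera the knob is within 1 pixel of where it began.
- **Pins:** both far-lane pins lie in the tray. The near lane's upper pin shows in the hopper. Its lower pin is hidden beneath it, so I could not see that one directly.
- **Ball hopper:** I never touched it, but I did not photograph its gate again at the end.
- **Disagreement:** the final side-camera estimate of the knob was about 5 mm off the top camera's in x and about 6 mm in y. I put this down to detection noise, given the stop contact and the top view.

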